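Clamp the coffee jar shut

ROBOT

A 6-joint arm with a two-finger parallel gripper is mounted at the origin on the work surface; the furniture and walls round the work are solid. World frame = base frame: x ahead of the robot, y to its left, z up, the work surface at z = 0. Lengths are in m, angles in rad, forces in N, time in s.
With the tool pointing down it reaches from about 0.3 to 0.875 m from the base axis. Payload 4.2 kg.
Tool frame: the origin (TCP) lies midway between the tips of the shut fingers; the grasp point (between the pads) lies 19 mm behind it (manip.grasp_offset is the distance from the TCP to the grasp point, in m); z points along the fingers, y is the direction in which the jaws open and shut (so a half turn about z gives the same grasp; the last joint's range is limited). The gripper opens to 85 mm and grips with 20 to 120 N. Pads are 22 mm wide; open, the fingers measure 114 mm over their backs; the gripper's body (76 mm by 85 mm) begins 54 mm behind the grasp point. The pads swing forward as they close: fully open they stand 13 mm farther back than shut.
Start: joints at [-1.297, 0.32, 1.565, -0, 1.257, -0.02], TCP at [0.167, -0.55, 0.231] pointing down, gripper open.
Joint ranges: [-3.11, 3.11], [-0.84, 2.01], [0.21, 2.61], [-1.34, 4.49], [0.05, 2.63], [-2.56, 2.56]. Speed limits (rad/s): [2.57, 2.57, 3.14, 3.14, 3.14, 3.14].

INTERFACE

Orientations are given as a unit quaternion [w, x, y, z].
In Python, from plant import manip, capture, camera_info gives the robot as it stands.
- The arm moves only by the tool send_rows, never from a script. Its arguments are lists of equal length, an entry for each row: "dp": the shift along the world's x, y, z in cm, a list of three; "rot": the turn, a rotation vector about the world's x, y, z in rad, a list of three. A call has 1 to 12 rows; each row is the pose to reach, as a shift and turn from the pose measured when the call began; what a row does not reach only later rows make up. A row lasts 1/12 s, in which the tool goes at most 41.7 mm and 7.16 degrees, less where a joint would pass 70% of its speed; a pose out of reach is approached as far as the arm can. A call with a gripper value outside its range is refused whole. "grip" is the gripper's target within -1 to 1 (fully open at 1, half-way at 0, shut at -1), set as the call begins (left out, the last holds). The fingers move at their own pace and stop on an object; "grip_force" is the grip in N (left out, the last holds). Time passes only in rows, so rows that repeat a pose let the fingers close. It gives the time, the measured TCP pose, the force and the opening at its end, in the units of the state.
- manip.observe(): the state, without advancing time (a new reading comes with each control period).
- capture(name): name is "side" or "top" or "wrist"; returns the picture (480x640x3 uint8, red, green, blue); there is no depth.
- camera_info(name): a dict with "mtx" (3x3 intrinsics, pixels), "k1" (the pictures are not rectified: a ray, as slopes to the right and down, at radius r is drawn at 1 + k1 r^2 times it, then the intrinsics apply), "R" (3x3) and "t" (3): a world point X has camera coordinates R X + t; the wrist camera has in their place "T_tool_cam" (4x4, takes a point from camera to tool coordinates, whose origin is the TCP and whose axes are the flange's). Camera axes: x right, y down, z forward; pixel columns grow to the right and rows downward; lengths in m; the calibration is good to about 2 mm. A picture is of the moment at which its call begins: read the wrist's pose just before it. camera_info takes no time and is no camera call.
- manip.close_job(): hands the job in, once; it reports no verdict.
The state is a dict: "t": time; "q": joint angles; "qvel": joint speeds; "joint_efforts": joint torques, N m; "tool_pos": TCP position; "eef_rot": TCP orientation; "force": force on the tool from outside, world axes, zero at the start; "ft_torque": the same for the moment, N m; "finger_gap": opening from 0.0 (shut) to 1.0 (fully open).
Only numpy, scipy, OpenCV 4.12 (cv2) and the standard library are available. Lean on these libraries where they do the work, as an engineer would, in place of code of your own. Each camera call takes 0.05 s, during which the arm holds its last target. There are 200 camera calls.

TASK

Two clip-top jars stand on the island with their lids on but their wire bails up. Seal the one filled with brown coffee, under the dark wooden lid: swing its red-gripped bail over the lid to the front and down until it has snapped fully home. Leave the empty, light-lidded jar open, and both jars standing where they are.

Things in the scene. Friction and masses are not known exactly. Their poses are not given: they have to be found in the camera images.
- coffee_jar: The jar filled with brown coffee: clear glass clip-top jar, 96 mm wide, 110 mm high to the rim; on it a dark-wood lid (82 mm wide, top 126 mm above the foot, up to 4 mm more while unclamped) with an orange seal, and a wire bail. Origin: centre of the underside, z up; its -x side is the front, where the bail clamps, roughly facing the robot. Loose, 1.1 to 1.6 kg in all.
- coffee_bail (a joint): Angle (rad) of the coffee jar's wire bail about the jar's y axis, 104 mm above the foot. The grip's elevation over level on the front side is value - 0.14: 0 clamped, about 1.7 open (grip up over the lid), 2.1 the rear stop. Turning it down resists with up to about 4 N at the grip (from 1.5 on, most near 1.1); let go above 0.5 it springs back up, below 0.4 it snaps to 0 by itself.
- coffee_grip (a point): Centre of the red grip bar on the coffee jar's bail: 12 mm thick, 40 mm long, along the jar's y, 60 mm from the pivot axis. Bail wire 4.4 mm, its sides 48 mm either side of the jar's middle; 22 mm or more free between lid and upright grip. Push the back of the bar with shut fingers, or pinch it, along its arc. Clamped, it lies 59 mm ahead of the jar's axis, 96 mm above the foot.
- empty_jar: The empty jar, to be left open: clear glass clip-top jar, 96 mm wide, 110 mm high to the rim; on it a light-wood lid (82 mm wide, top 126 mm above the foot, up to 4 mm more while unclamped) with an orange seal, and a wire bail. Origin: centre of the underside, z up; its -x side is the front, where the bail clamps, roughly facing the robot. Loose, about 1 kg.
- empty_bail (a joint): Angle (rad) of the empty jar's bail, of the same make: 0 clamped, about 1.7 open. To be left open.

How it is judged:
By the outcome, as a careful person would: the job done as asked, in the order asked, and still so for the second after the job is handed in, with the robot touching nothing.
It also fails if it takes over 32 s, if anything falls off the work surface, if the arm or the gripper's body presses on something with over 40 N, if the wrist force passes 120 N, or if a joint passes its speed limit or range.

## Working session

There is one attempt and no reset: what is moved stays moved. The work goes in short steps, Python scripts to look and compute and a tool call to move; the robot and the scene stay as the last step left them, time stands still between calls to the robot, and variables do not carry over. Pictures are saved under pics/ and viewed, about 8 in all and at most 12, crops included, and the job is handed in when it is done.

Besides the shell and the picture viewer there is one more tool, called after ">>>" as name(argument=value, ...) on one line, values as JSON. send_rows: Moves the arm, as the interface text tells. Its arguments: {"type":"object","properties":{"dp":{"type":"array"},"rot":{"type":"array"},"grip":{"type":"number"},"grip_force":{"type":"number"}},"required":["dp","rot"]}

```bash
mkdir -p pics; ls; python3 - <<'E'
from plant import manip, capture, camera_info
import cv2
print(manip.observe())
for n in ("side","top"):
    cv2.imwrite(f"pics/{n}0.png",capture(n)[:,:,::-1]); print(n,camera_info(n))
print(camera_info("wrist"))
E
```

```text
pics
{'t': 0.0, 'q': array([-1.29698078e+00,  3.20304138e-01,  1.56569891e+00,  5.57511245e-06,
        1.25737840e+00, -2.00332408e-02]), 'qvel': array([-0.00019659,  0.00029974,  0.00053521,  0.00080496,  0.00088393,
        0.00017839]), 'joint_efforts': array([ 2.38037712e-03, -4.15525997e+01, -2.34163320e+01,  1.43642806e-04,
        8.30868637e-03,  2.03507295e-05]), 'tool_pos': array([ 0.16639623, -0.54989608,  0.2304675 ]), 'eef_rot': array([-8.87542645e-04,  9.89225744e-01,  1.46395450e-01, -1.10557203e-04]), 'force': array([-0.12926601,  0.05062149,  0.7556474 ]), 'ft_torque': array([-0.04590113, -0.01359545, -0.01639682]), 'finger_gap': 0.9994141717365985}
side {'mtx': array([[536.9170976 ,   0.        , 324.81006644],
       [  0.        , 536.9170976 , 239.94996771],
       [  0.        ,   0.        ,   1.        ]]), 'k1': -0.06214332635091721, 'R': array([[ 0.98507297, -0.17211776,  0.00259298],
       [-0.07861677, -0.46324204, -0.88273791],
       [ 0.15313605,  0.8693574 , -0.46985856]]), 't': array([-0.54748166,  0.00400389,  1.07316936])}
top {'mtx': array([[547.
[... 219 characters left out ...]
2],
       [-0.99347662,  0.01891535, -0.11245626],
       [ 0.11227513, -0.01038327, -0.99362291]]), 't': array([-0.26572714,  0.53698423,  0.86067459])}
{'mtx': array([[432.61452104,   0.        , 323.23191285],
       [  0.        , 432.61452104, 236.04036776],
       [  0.        ,   0.        ,   1.        ]]), 'k1': -0.0781913369900467, 'T_tool_cam': array([[ 4.30707611e-04, -9.48593977e-01, -3.16495309e-01,
         8.20985391e-02],
       [ 9.99999907e-01,  4.10600856e-04,  1.30220167e-04,
         9.42604917e-05],
       [ 6.42717845e-06, -3.16495336e-01,  9.48594066e-01,
        -1.42743964e-01],
       [ 0.00000000e+00,  0.00000000e+00,  0.00000000e+00,
         1.00000000e+00]])}
```

View pics/side0.png

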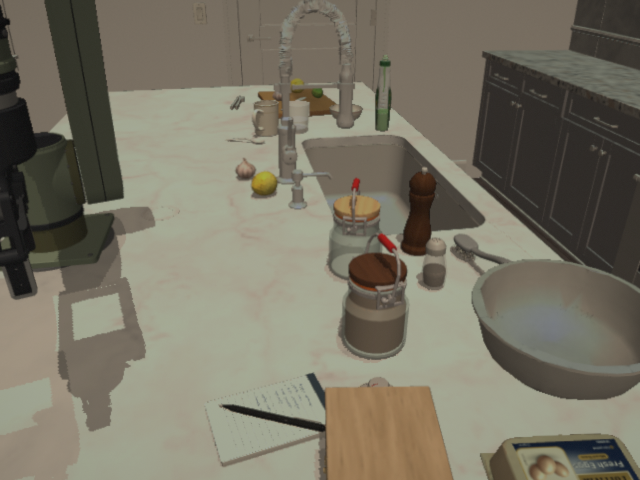

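View pics/top0.png

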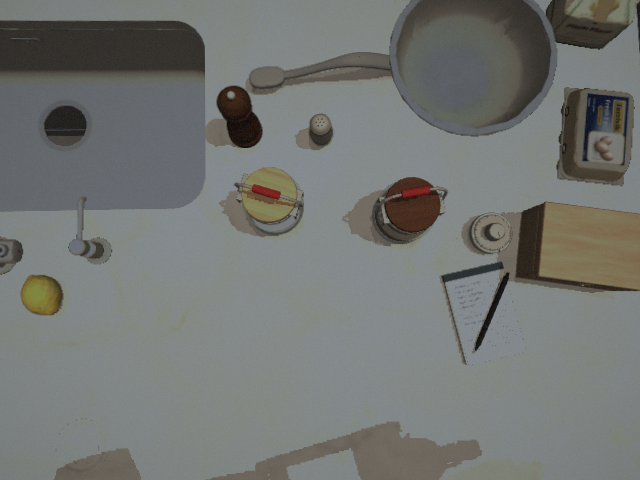

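Side view: coffee jar about (375,310) with its red grip near (387,243); the empty jar stands behind at (357,240). Top view: dark lid at (413,205), coffee grip at (415,193); light lid at (270,195). Both bails are up.

```bash
cat > h.py <<'E'
import numpy as np, cv2
from plant import camera_info
def ray(n,uv):
    c=camera_info(n); d=cv2.undistortPoints(np.array([[uv]],float),c["mtx"],np.array([c["k1"],0,0,0.]))[0,0]
    R,t=c["R"],c["t"]; o=-R.T@t; v=R.T@np.append(d,1); return o,v/np.linalg.norm(v)
def atz(n,uv,z):
    o,v=ray(n,uv); return o+v*(z-o[2])/v[2]
def tri(a,b):
    A=np.zeros((3,3));y=np.zeros(3);rs=[ray("top",a),ray("side",b)]
    for o,v in rs:
        P=np.eye(3)-np.outer(v,v);A+=P;y+=P@o
    X=np.linalg.solve(A,y); return X,[np.linalg.norm(np.cross(X-o,v)) for o,v in rs]
def proj(n,X):
    c=camera_info(n); return cv2.projectPoints(np.array([X],float),cv2.Rodrigues(c["R"])[0],c["t"],c["mtx"],np.array([c["k1"],0,0,0.]))[0][0,0]
def red(img,box):
    x0,y0,x1,y1=box; h=cv2.cvtColor(img[y0:y1,x0:x1],cv2.COLOR_BGR2HSV)
    m=((h[...,0]<6)|(h[...,0]>174))&(h[...,1]>190)&(h[...,2]>90)
    ys,xs=np.nonzero(m); p=np.c_[xs+x0,ys+y0].astype(np.float32); return p,cv2.minAreaRect(p)
E
python3 - <<'E'
from h import *
T=cv2.imread("pics/top0.png");S=cv2.imread("pics/side0.png")
c={}
for nm,bt,bs in (("coffee",(390,175,445,215),(370,225,410,262)),("empty",(240,175,295,215),(340,172,370,205))):
    pt,rt=red(T,bt);ps,rs=red(S,bs)
    print(nm,len(pt),rt,len(ps),rs)
    X,e=tri(pt.mean(0),ps.mean(0)); print(X,e)
    d=np.linalg.svd(pt-pt.mean(0),full_matrices=False)[2][0]
    a=atz("top",pt.mean(0)+d*10,X[2])-atz("top",pt.mean(0)-d*10,X[2]); a*=np.sign(a[1]); print("yaw",np.arctan2(-a[0],a[1]))
# dark lid in top
h=cv2.cvtColor(T,cv2.COLOR_BGR2HSV); print(h[215,415],h[205,400],h[215,270])
m=np.zeros(h.shape[:2],np.uint8); w=h[165:250,370:455]; m[165:250,370:455]=((w[...,2]<120)&(w[...,1]>110)&((w[...,0]<14)))*255
n,l,s,ce=cv2.connectedComponentsWithStats(m); i=1+s[1:,4].argmax(); print(s[i],ce[i])
k=cv2.convexHull(np.argwhere(l==i)[:,::-1].astype(np.int32)); el=cv2.minEnclosingCircle(k); print(el, atz("top",el[0],.128))
big=lambda I,b:cv2.resize(I[b[1]:b[3],b[0]:b[2]],(400,400),interpolation=cv2.INTER_CUBIC)
cv2.imwrite("pics/z1.png",np.hstack([big(T,(360,160,460,260)),big(S,(320,220,440,360))]))
E
```

```text
coffee 74 ((415.8901062011719, 191.28611755371094), (7.37477445602417, 26.914121627807617), 81.25383758544922) 108 ((386.0000305175781, 242.00003051757812), (18.384775161743164, 5.656853675842285), 45.0)
[ 0.56846584 -0.40858052  0.16553491] [np.float64(0.00038337440446848254), np.float64(0.00038337440446856397)]
yaw 0.1492395171539136
empty 71 ((265.71282958984375, 191.40931701660156), (26.298805236816406, 6.3739471435546875), 17.52556800842285) 41 ((355.5, 183.0), (8.0, 5.0), 90.0)
[ 0.57276547 -0.19926708  0.16730157] [np.float64(0.0006931675645997497), np.float64(0.0006931675646000315)]
yaw -0.29019303541970043
[ 10 143  75] [ 10 129  69] [ 29  85 132]
[ 385  178   55   54 2076] [412.37813102 205.75818882]
((412.0, 204.5), 27.681320190429688) [ 0.55672113 -0.40974761  0.128     ]
```

View pics/z1.png

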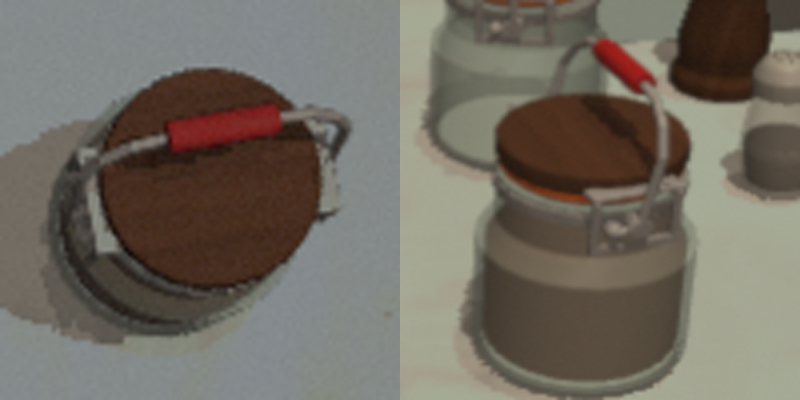

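The zoom confirms the coffee jar: bar at about (0.568, -0.409, 0.165), lid axis at about (0.557, -0.410), yaw about 0.15, and both heights fit. I'll push with shut fingers tilted about 45° so the force on the light jar points downward. First I'll work out the orientation and approach pose.

```bash
cat >> h.py <<'E'
from scipy.spatial.transform import Rotation as Ro
C=np.array([.557,-.410]); YAW=.15
def pose(theta,tdeg,s,back=0,r=.060,lat=0):
    "TCP and rotation: bar elevation theta, tool tilt, tip overhang s, face back from bar"
    t=np.radians(tdeg); n=np.array([np.cos(t),-np.sin(t)]); tz=np.array([-np.sin(t),-np.cos(t)])
    p=np.array([r*np.cos(theta),.104+r*np.sin(theta)])-(.017+back)*n+s*tz
    f=-np.array([np.cos(YAW),np.sin(YAW)])
    X=np.append(C+p[0]*f,p[1])
    R=Ro.from_euler("z",YAW)*Ro.from_euler("y",-t)*Ro.from_matrix(np.diag([1.,-1,-1]))
    return X,R
def rel(X,R,o):
    w,x,y,z=o["eef_rot"]; R0=Ro.from_quat([x,y,z,w])
    return np.round((X-o["tool_pos"])*100,1),np.round((R*R0.inv()).as_rotvec(),3)
E
python3 - <<'E'
from h import *
from plant import manip
o=manip.observe()
X,R=pose(1.75,45,.009,.035); print(X,rel(X,R,o))
E
```

```text
[ 0.61022384 -0.401956    0.19344475] (array([44.4, 14.8, -3.7]), array([ 0.172, -0.767, -0.137]))
```

>>> send_rows(dp=[[2,1,3],[5,2,5],[8,3,5],[11,4,5],[14,5,5],[17,6,5],[20,7,5],[23,8,5],[26,9,5],[29,10,5],[32,11,5],[32,11,5]], rot=[[0.02,-0.08,-0.014],[0.035,-0.155,-0.028],[0.05,-0.23,-0.042],[0.07,-0.31,-0.056],[0.09,-0.385,-0.07],[0.105,-0.46,-0.083],[0.12,-0.54,-0.097],[0.14,-0.615,-0.11],[0.155,-0.69,-0.124],[0.172,-0.767,-0.137],[0.172,-0.767,-0.137],[0.172,-0.767,-0.137]], grip=-1, grip_force=60)

```text
t: 1.1
tool_pos: [0.489, -0.4372, 0.2792]
eef_rot: [-0.031, 0.921, 0.07, 0.382]
force: [-0.2, 0.5, -0.4]
finger_gap: -0.0
```

```bash
python3 - <<'E'
from h import *
from plant import manip
o=manip.observe(); print(o["t"],o["q"].round(3),o["tool_pos"],o["finger_gap"],o["force"])
X,R=pose(1.75,45,.009,.035); print(X,rel(X,R,o))
E
```

```text
1.1 [-1.078  0.302  1.71   0.891  1.033 -0.102] [ 0.48897659 -0.43720536  0.27924426] -3.024297052566697e-05 [-0.19699544  0.45915594 -0.35151464]
[ 0.61022384 -0.401956    0.19344475] (array([12.1,  3.5, -8.6]), array([-0.004, -0.   , -0.004]))
```

>>> send_rows(dp=[[3,0.9,0],[6,1.8,0],[9,2.6,0],[12.1,3.5,0],[12.1,3.5,-2],[12.1,3.5,-4],[12.1,3.5,-6],[12.1,3.5,-8],[12.1,3.5,-8.6],[12.1,3.5,-8.6],[12.1,3.5,-8.6]], rot=[[0,0,0],[0,0,0],[0,0,0],[0,0,0],[0,0,0],[0,0,0],[0,0,0],[0,0,0],[0,0,0],[0,0,0],[0,0,0]])

```text
t: 2.02
tool_pos: [0.6101, -0.4026, 0.1938]
eef_rot: [-0.031, 0.921, 0.07, 0.382]
force: [0.9, 0.6, -0.1]
finger_gap: -0.002
```

```bash
python3 - <<'E'
from h import *
from plant import manip,capture
o=manip.observe(); print(o["t"],o["q"].round(3),o["tool_pos"],o["force"])
S=capture("side")[:,:,::-1];T=capture("top")[:,:,::-1];W=capture("wrist")[:,:,::-1]
cv2.imwrite("pics/s1.png",S);cv2.imwrite("pics/t1.png",T);cv2.imwrite("pics/w1.png",W)
print(proj("side",o["tool_pos"]),proj("top",o["tool_pos"]))
big=lambda I,b:cv2.resize(I[b[1]:b[3],b[0]:b[2]],(400,400),interpolation=cv2.INTER_CUBIC)
cv2.imwrite("pics/m1.png",np.hstack([big(S,(310,180,450,320)),big(W,(120,0,600,480))]))
E
```

```text
2.0167 [-0.866  0.445  1.725  1.014  0.792 -0.128] [ 0.61011081 -0.40264461  0.19379292] [ 0.88561762  0.59215144 -0.12791645]
[415.90700328 218.89253738] [413.79656409 157.72583256]
```

View pics/m1.png

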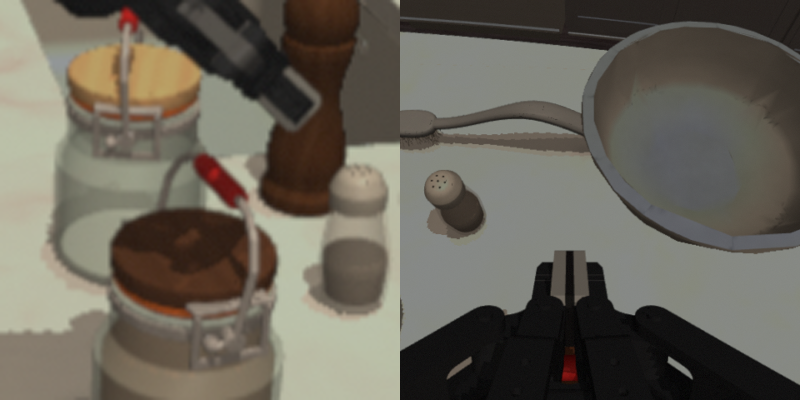

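The fingers sit above and behind the coffee bar, centred on it (red shows between them), with the lid clear. Now I'll compute the arc.

```bash
cat > arc.py <<'E'
from h import *
from plant import manip
def go(knots):
    o=manip.observe()
    for th,t,s,b in knots:
        X,R=pose(th,t,s,b); d,r=rel(X,R,o)
        x,tt=X[:2]-C,np.radians(t); f=-(x@[np.cos(YAW),np.sin(YAW)])
        n=np.array([np.cos(tt),-np.sin(tt)]); P=np.array([f,X[2]])
        print(round(th,2),list(map(float,d)),list(map(float,r)),"edges mm",((P+.011*n)*1e3).round(),((P-.011*n)*1e3).round())
E
python3 - <<'E'
from arc import *
A=[(1.75,45,.009,b) for b in (.025,.015,.007,.0)]
th=np.linspace(1.75,0,25)[1:]
go(A+[(a,np.interp(a,[0,.6,1.4],[72,62,45]),np.interp(a,[0,1],[.003,.009]),0) for a in th])
E
```

```text
1.75 [-0.7, -0.0, -0.9] [-0.002, 0.002, -0.003] edges mm [-39. 179.] [-55. 194.]
1.75 [-1.4, -0.1, -1.6] [-0.002, 0.002, -0.003] edges mm [-32. 172.] [-47. 187.]
1.75 [-2.0, -0.2, -2.2] [-0.002, 0.002, -0.003] edges mm [-26. 166.] [-42. 181.]
1.75 [-2.5, -0.3, -2.6] [-0.002, 0.002, -0.003] edges mm [-21. 161.] [-37. 176.]
1.68 [-2.9, -0.3, -2.6] [-0.002, 0.002, -0.003] edges mm [-17. 162.] [-33. 177.]
1.6 [-3.3, -0.4, -2.6] [-0.002, 0.002, -0.003] edges mm [-13. 162.] [-28. 177.]
1.53 [-3.8, -0.5, -2.6] [-0.002, 0.002, -0.003] edges mm [ -8. 162.] [-24. 177.]
1.46 [-4.2, -0.5, -2.6] [-0.002, 0.002, -0.003] edges mm [ -4. 161.] [-19. 177.]
1.39 [-4.6, -0.6, -2.6] [-0.001, -0.004, -0.003] edges mm [  0. 161.] [-15. 177.]
1.31 [-5.1, -0.7, -2.7] [0.003, -0.03, -0.004] edges mm [  5. 160.] [-10. 176.]
1.24 [-5.5, -0.7, -2.8] [0.007, -0.057, -0.004] edges mm [  9. 159.] [ -6. 176.]
1.17 [-5.9, -0.8, -2.9] [0.011, -0.084, -0.004] edges mm [ 13. 158.] [ -1. 175.]
1.09 [-6.3, -0.9, -3.0] [0.015, -0.11, -0.004] edges mm [ 17. 156.] [  3. 174.]
1.02 [-6.7, -0.9, -3.2] [0.019, -0.137, -0.004] e
[... 463 characters left out ...]
43, -0.296, -0.004] edges mm [ 42. 139.] [ 31. 159.]
0.51 [-9.2, -1.3, -4.9] [0.047, -0.317, -0.004] edges mm [ 44. 136.] [ 34. 156.]
0.44 [-9.5, -1.3, -5.3] [0.05, -0.338, -0.004] edges mm [ 47. 132.] [ 37. 152.]
0.36 [-9.7, -1.4, -5.6] [0.053, -0.359, -0.004] edges mm [ 49. 129.] [ 40. 149.]
0.29 [-9.9, -1.4, -6.0] [0.056, -0.38, -0.004] edges mm [ 51. 125.] [ 42. 145.]
0.22 [-10.1, -1.4, -6.4] [0.06, -0.401, -0.004] edges mm [ 52. 121.] [ 44. 141.]
0.15 [-10.3, -1.5, -6.8] [0.063, -0.422, -0.004] edges mm [ 54. 117.] [ 46. 138.]
0.07 [-10.4, -1.5, -7.2] [0.066, -0.443, -0.004] edges mm [ 55. 113.] [ 47. 134.]
0.0 [-10.5, -1.5, -7.6] [0.069, -0.464, -0.004] edges mm [ 55. 109.] [ 48. 130.]
```

>>> send_rows(dp=[[-0.7,0,-0.9],[-1.4,-0.1,-1.6],[-2.0,-0.2,-2.2],[-2.5,-0.3,-2.6],[-2.9,-0.3,-2.6],[-3.3,-0.4,-2.6],[-3.8,-0.5,-2.6],[-4.2,-0.5,-2.6],[-4.6,-0.6,-2.6],[-5.1,-0.7,-2.7],[-5.5,-0.7,-2.8],[-5.9,-0.8,-2.9]], rot=[[0,0,0],[0,0,0],[0,0,0],[0,0,0],[0,0,0],[0,0,0],[0,0,0],[0,0,0],[0,0,0],[0.003,-0.03,0],[0.007,-0.057,0],[0.011,-0.084,0]])

```text
t: 3.17
tool_pos: [0.5516, -0.4113, 0.1675]
eef_rot: [-0.032, 0.903, 0.07, 0.423]
force: [1.0, 0.2, 4.6]
finger_gap: -0.003
```

```bash
python3 - <<'E'
from arc import *
from plant import capture
o=manip.observe(); print(o["t"],o["tool_pos"],o["force"])
S=capture("side")[:,:,::-1];T=capture("top")[:,:,::-1]
big=lambda I,b:cv2.resize(I[b[1]:b[3],b[0]:b[2]],(400,400),interpolation=cv2.INTER_CUBIC)
cv2.imwrite("pics/m2.png",np.hstack([big(S,(310,220,450,360)),big(T,(350,130,470,250))]))
th=np.linspace(1.75,0,25)[9:]
go([(a,np.interp(a,[0,.6,1.4],[72,62,45]),np.interp(a,[0,1],[.003,.009]),0) for a in th])
E
```

```text
3.1667 [ 0.55159469 -0.411276    0.16751437] [1.04575976 0.19527271 4.5820968 ]
1.09 [-0.3, -0.0, -0.1] [0.003, -0.026, -0.002] edges mm [ 17. 156.] [  3. 174.]
1.02 [-0.7, -0.1, -0.3] [0.007, -0.053, -0.002] edges mm [ 21. 155.] [  7. 172.]
0.95 [-1.1, -0.1, -0.5] [0.011, -0.08, -0.002] edges mm [ 24. 153.] [ 12. 171.]
0.88 [-1.5, -0.2, -0.6] [0.015, -0.107, -0.002] edges mm [ 28. 150.] [ 16. 169.]
0.8 [-1.9, -0.3, -0.9] [0.019, -0.133, -0.002] edges mm [ 32. 148.] [ 20. 167.]
0.73 [-2.3, -0.3, -1.1] [0.023, -0.16, -0.002] edges mm [ 35. 145.] [ 24. 164.]
0.66 [-2.6, -0.4, -1.4] [0.027, -0.187, -0.002] edges mm [ 39. 142.] [ 28. 162.]
0.58 [-3.0, -0.4, -1.7] [0.031, -0.212, -0.002] edges mm [ 42. 139.] [ 31. 159.]
0.51 [-3.2, -0.5, -2.0] [0.035, -0.233, -0.002] edges mm [ 44. 136.] [ 34. 156.]
0.44 [-3.5, -0.5, -2.4] [0.038, -0.254, -0.002] edges mm [ 47. 132.] [ 37. 152.]
0.36 [-3.7, -0.5, -2.7] [0.041, -0.275, -0.002] edges mm [ 49. 129.] [ 40. 149.]
0.29 [-4.0, -0.6, -3.1] [0.044, -0.296, -0.002] edges mm [ 51. 125.] [ 42. 145.]
0.22 [-4.1, -0.6, -3.5] [0.047, -0.317, -0.002] edges mm [ 52. 121.] [ 44. 141.]
0.15 [-4.3, -0.6, -3.9] [0.05, -0.338, -0.002] edges mm [ 54. 117.] [ 46. 138.]
0.07 [-4.4, -0.6, -4.3] [0.054, -0.359, -0.002] edges mm [ 55. 113.] [ 47. 134.]
0.0 [-4.5, -0.6, -4.7] [0.057, -0.38, -0.002] edges mm [ 55. 109.] [ 48. 130.]
```

View pics/m2.png

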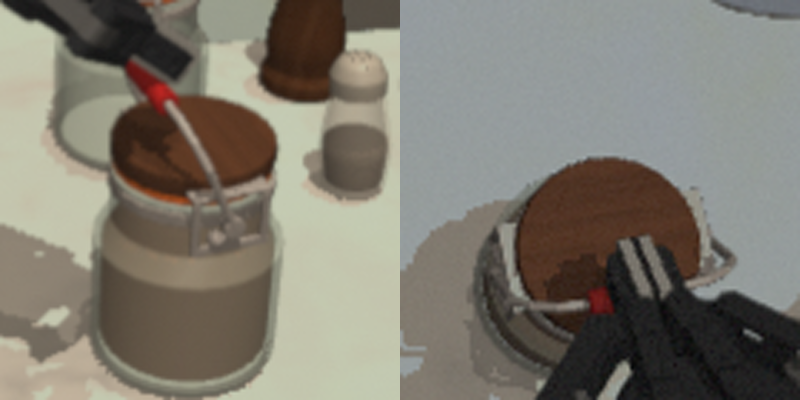

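Pushing works: the bar is under the fingers and moving down over the front of the lid, the jar hasn't moved, and the force is about 5 N. I'll continue along the arc.

>>> send_rows(dp=[[-0.3,0,-0.1],[-0.7,-0.1,-0.3],[-1.1,-0.1,-0.5],[-1.5,-0.2,-0.6],[-1.9,-0.3,-0.9],[-2.3,-0.3,-1.1],[-2.6,-0.4,-1.4],[-3.0,-0.4,-1.7],[-3.2,-0.5,-2.0],[-3.5,-0.5,-2.4],[-3.7,-0.5,-2.7],[-4.0,-0.6,-3.1]], rot=[[0.003,-0.026,0],[0.007,-0.053,0],[0.011,-0.08,0],[0.015,-0.107,0],[0.019,-0.133,0],[0.023,-0.16,0],[0.027,-0.187,0],[0.031,-0.212,0],[0.035,-0.233,0],[0.038,-0.254,0],[0.041,-0.275,0],[0.044,-0.296,0]])

```text
t: 4.27
tool_pos: [0.5105, -0.4168, 0.1346]
eef_rot: [-0.042, 0.831, 0.064, 0.551]
force: [0.1, 0.3, -0.0]
finger_gap: 0.002
```

```bash
python3 - <<'E'
from arc import *
from plant import capture
o=manip.observe(); print(o["t"],o["tool_pos"],o["force"])
S=capture("side")[:,:,::-1];T=capture("top")[:,:,::-1]
big=lambda I,b:cv2.resize(I[b[1]:b[3],b[0]:b[2]],(400,400),interpolation=cv2.INTER_CUBIC)
cv2.imwrite("pics/m3.png",np.hstack([big(S,(310,220,450,360)),big(T,(350,150,470,270))]))
th=[.22,.15,.07,0,-.07,-.14]
go([(a,np.interp(a,[0,.6,1.4],[72,62,45]),np.interp(a,[0,1],[.003,.009]),0) for a in th])
E
```

```text
4.2667 [ 0.51054323 -0.41683095  0.13455655] [ 0.0653611   0.25047505 -0.0336539 ]
0.22 [-0.1, -0.0, -0.2] [0.001, -0.024, -0.002] edges mm [ 52. 121.] [ 44. 142.]
0.15 [-0.2, -0.1, -0.6] [0.004, -0.044, -0.002] edges mm [ 54. 117.] [ 46. 138.]
0.07 [-0.3, -0.1, -1.0] [0.007, -0.067, -0.002] edges mm [ 55. 113.] [ 47. 134.]
0 [-0.4, -0.1, -1.4] [0.01, -0.087, -0.002] edges mm [ 55. 109.] [ 48. 130.]
-0.07 [-0.4, -0.1, -1.8] [0.01, -0.087, -0.002] edges mm [ 55. 105.] [ 48. 126.]
-0.14 [-0.4, -0.1, -2.2] [0.01, -0.087, -0.002] edges mm [ 55. 100.] [ 48. 121.]
```

View pics/m3.png

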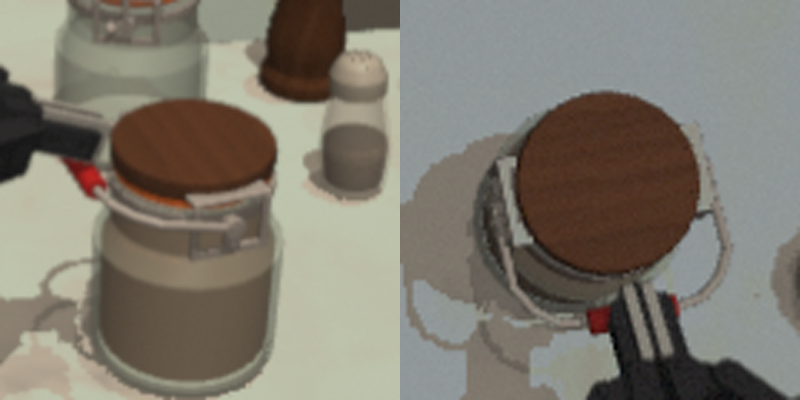

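The bail has dropped past the dead centre and the force is zero, so it appears to have snapped. I'll back the tool off up and to the front, then measure the grip.

>>> send_rows(dp=[[-1,0,1],[-2.5,-0.2,2.5],[-5,-0.4,5],[-8,-0.6,8],[-11,-0.8,10],[-14,-1,12],[-17,-1,13],[-20,-1,13],[-20,-1,13],[-20,-1,13]], rot=[[0,0,0],[0,0,0],[0,0,0],[0,0,0],[0,0,0],[0,0,0],[0,0,0],[0,0,0],[0,0,0],[0,0,0]])

```text
t: 5.2
tool_pos: [0.3089, -0.4275, 0.2633]
eef_rot: [-0.042, 0.832, 0.062, 0.549]
force: [0.7, 0.9, -0.6]
finger_gap: -0.0
```

```bash
python3 - <<'E'
from arc import *
from plant import capture
o=manip.observe(); print(o["t"],o["tool_pos"],o["force"])
S=capture("side")[:,:,::-1];T=capture("top")[:,:,::-1]
f=-np.array([np.cos(YAW),np.sin(YAW)])
G=np.append(C+.059*f,.096); print("expected grip",G,proj("top",G),proj("side",G))
pt,rt=red(T,(380,205,450,260));ps,rs=red(S,(325,250,370,310)); print(len(pt),pt.mean(0),len(ps),ps.mean(0)); print(tri(pt.mean(0),ps.mean(0)))
for I,n in ((T,"top"),):
    h=cv2.cvtColor(I,cv2.COLOR_BGR2HSV);m=np.zeros(h.shape[:2],np.uint8); w=h[165:250,370:455]; m[165:250,370:455]=((w[...,2]<120)&(w[...,1]>110)&((w[...,0]<14)))*255
    k,l,s,ce=cv2.connectedComponentsWithStats(m); i=1+s[1:,4].argmax()
    c=cv2.minEnclosingCircle(cv2.convexHull(np.argwhere(l==i)[:,::-1].astype(np.int32))); print(c,atz("top",c[0],.126))
pt,_=red(T,(240,175,295,215));ps,_=red(S,(340,172,370,205)); print("empty",tri(pt.mean(0),ps.mean(0)))
big=lambda I,b:cv2.resize(I[b[1]:b[3],b[0]:b[2]],(400,400),interpolation=cv2.INTER_CUBIC)
cv2.imwrite("pics/m4.png",np.hstack([big(S,(300,170,480,350)),big(T,(230,130,470,370))]))
E
```

```text
5.2 [ 0.30891125 -0.42749134  0.26331833] [ 0.72486796  0.94372273 -0.62584831]
expected grip [ 0.49866251 -0.41881685  0.096     ] [415.80068696 245.86167849] [336.45864943 293.63491533]
54 [417.57407 246.37038] 104 [336.52884 292.75   ]
(array([ 0.49795491, -0.42095843,  0.09890082]), [np.float64(0.00034663983149140333), np.float64(0.00034663983149124314)])
((412.0, 204.5), 27.681320190429688) [ 0.55703813 -0.4101094   0.126     ]
empty (array([ 0.5722361 , -0.20130727,  0.16815934]), [np.float64(0.0006270255579642838), np.float64(0.0006270255579639558)])
```

View pics/m4.png

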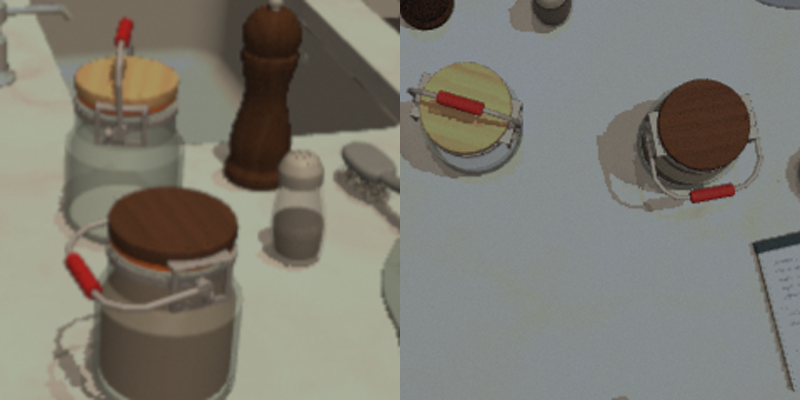

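The measured grip is (0.498, -0.421, 0.099), and fully clamped it should be at (0.499, -0.419, 0.096). The lid circle hasn't changed, and the empty jar's bail is still up. Handing in.

```bash
python3 -c "
from plant import manip
print(manip.close_job())"
```

```text
the job is handed in; nothing more can be done
None
```

The coffee jar is sealed. I pushed its red-gripped bail over the dark lid to the front and down with shut, tilted fingers until it snapped, then backed the arm clear. The job was handed in about 5 s into the 32 s allowed; no verdict was reported.

- **Bail:** the grip measured (0.498, -0.421, 0.099) m against (0.499, -0.419, 0.096) m expected when fully clamped. The 3 mm height difference is near the measuring error, since the upright grip also read about 1.5 mm high. I did not press it again to confirm it was fully home, but the force on the tool had dropped to about zero when it snapped.
- **Coffee jar:** its lid stayed at the same pixels in the top view before and after, so it did not move measurably.
- **Empty jar:** its bail is still up, with the grip at 0.168 m and within about 2 mm of where it started.
- **Force:** the highest reading between moves was about 5 N, and the arm was touching nothing at hand-in.

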